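Match the doughnut tray signs to the trays

TASK

One of the three doughnut trays has sold out and one has been refilled: tip the sign in front of the empty tray over until it lies flat on its back, and stand the fallen sign in front of its full tray upright again on its foot, in either order. Do it only by pushing the signs with the fingertips, without gripping or lifting them, and keep each sign at its place in front of its tray. Leave the third sign and everything else on the counter alone.

Things in the scene. Friction and masses are not known exactly. Their poses are not given: they have to be found in the camera images.
- sign_empty: L-shaped sign, about 0.26 kg. Wooden foot: x -80 to 0, y +-45, z 0 to 10 mm; white panel rising from it: x -6 to 0, y +-45, z 10 to 110 mm. Origin: middle of the back bottom edge (the L's outer corner). Own z runs up the panel, x backwards. Rocked back about that edge it balances at 41 degrees from upright. Starts upright between robot and empty tray, foot towards the robot.
- sign_fallen: L-shaped sign, same make, size and axes as sign_empty. At the start it lies on its back between the robot and its tray full of doughnuts: the panel flat on the table pointing away from the robot (own z level, own x straight down), the foot sticking straight up 80 mm at the robot's end.
- sign_other: L-shaped sign, same make, size and axes as sign_empty. It stands before the other full tray, its foot towards the robot; it is to be left alone.
- tray_empty_front (a point): Fixed aluminium tray 200 (x) by 230 (y) by 18 mm high, with nothing on it but its wire rack. This point: middle of its long edge nearest the robot (-x side), at table height, 100 mm from its centre; its sign is before it. The three trays stand in a row along y, in any order.
- tray_full_front (a point): Fixed aluminium tray 200 (x) by 230 (y) by 18 mm high, with six doughnuts, 40 mm high over all; its sign has fallen. This point: middle of its long edge nearest the robot (-x side), at table height, 100 mm from its centre; its sign is before it. The three trays stand in a row along y, in any order.
- tray_other_front (a point): Fixed aluminium tray 200 (x) by 230 (y) by 18 mm high, with six doughnuts, 40 mm high over all; its sign stands. This point: middle of its long edge nearest the robot (-x side), at table height, 100 mm from its centre; its sign is before it. The three trays stand in a row along y, in any order.
- shaker: steel shaker, 40 mm across, 88 mm tall; a bystander, to be left alone. Origin: centre of its underside.
- jar: small jar with a cap, 40 mm across, 75 mm tall; a bystander, to be left alone. Origin: centre of its underside.
- cup: paper-white cup, 76 mm across, 100 mm tall; a bystander, to be left alone. Origin: centre of its underside.
- tongs: pair of steel tongs lying flat, about 240 mm long, 12 mm high; a bystander, to be left alone. Origin: centre of its underside.
- doughnut: iced doughnut, 74 mm across, 32 mm tall, on a round wooden board 6 mm thick; a bystander, to be left alone. Origin: centre of its underside.

How it is judged:
By the outcome, as a careful person would: the job done as asked, in the order asked, and still so for the second after the job is handed in, with the robot touching nothing.
It also fails if it takes over 50 s, if anything falls off the work surface, if the arm or the gripper's body presses on something with over 40 N, if the wrist force passes 120 N, or if a joint passes its speed limit or range.

ROBOT

A 6-joint arm with a two-finger parallel gripper is mounted at the origin on the work surface. World frame = base frame: x ahead of the robot, y to its left, z up, the work surface at z = 0. Lengths are in m, angles in rad, forces in N, time in s.
With the tool pointing down it reaches from about 0.275 to 0.75 m from the base axis. Payload 10.2 kg.
Tool frame: the origin (TCP) lies at the very end of the fingers, on their centre line; the grasp point (between the pads) lies 19 mm behind it; z points along the fingers, x is the direction in which the jaws open and shut, and the axes are right-handed (so a half turn about z gives the same grasp; the last joint's range is limited). The gripper opens to 88 mm and grips with 3 to 60 N. Pads are 18 mm wide; open, the fingers measure 123 mm over their backs; the gripper's body (75 mm by 187 mm) begins 45 mm behind the grasp point.
Start: joints at [-1.42, 0.313, 1.498, -0, 1.331, -0.223], TCP at [0.192, -0.489, 0.239] pointing down, gripper open.
Joint ranges: [-2.94, 2.94], [-0.97, 2.17], [0.19, 2.56], [-1.23, 4.37], [0.02, 3.11], [-2.88, 2.88]. Speed limits (rad/s): [2.39, 2.39, 3.01, 3.14, 3.14, 3.14].

INTERFACE

Orientations are given as a unit quaternion [w, x, y, z].
In Python, from rig import env gives the robot as it stands. The module is installed in compiled form; this text tells all that it offers.
- The arm moves only by the shell command python3 -m inch 'ROWS'. ROWS is JSON, one flat list of numbers, 7 for each row, row after row: the shift along the tool's x, y, z in mm, then the turn, a rotation vector about the tool's x, y, z in rad, then the gripper command: -1 is fully open, 1 is shut, values between are in proportion. In form: [tx, ty, tz, wx, wy, wz, gripper, tx, ty, tz, wx, wy, wz, gripper, ...]. A call has 1 to 8 rows; each row shifts and turns the commanded pose from where the row before left it, along the tool's axes as they then stand; what a row does not reach is not made up. A row lasts 1/8 s, in which the tool goes at most 62.5 mm and 10.7 degrees, less where a joint would pass 70% of its speed; a pose out of reach is approached as far as the arm can. A call is refused whole if a number of a shift passes 62.5 or a number of a turn 0.188, either way. A call with a gripper value outside its range is refused whole. The fingers move at their own pace and stop on an object; the grip force is fixed at half the most. Time passes only in rows, so rows that do not move let the fingers close. It gives the time, the measured TCP pose, the force and the opening at its end, in the units of the state.
- env.get_obs(): the state, without advancing time (a new reading comes with each control period).
- env.capture(name): name is "side" or "top" or "wrist"; returns a dict with "image" (420x560x3 uint8, red, green, blue), "fx", "fy", "cx", "cy" (pixels), "D" ([k1, k2, p1, p2, k3] as OpenCV has them; the pictures are not rectified), "rvec" (rotation vector, rad) and "tvec" (3), from world to camera coordinates, as OpenCV has them; the wrist camera has in their place "T_tool_cam" (4x4, takes a point from camera to tool coordinates, whose origin is the TCP and whose axes are the tool frame's). Camera axes: x right, y down, z forward; pixel columns grow to the right and rows downward; lengths in m; the calibration is good to about 2 mm. A picture is of the moment at which its call begins: read the wrist's pose just before it. There is no depth.
- env.finish_job(): hands the job in, once; it reports no verdict.
Trained networks look in the newest picture that a camera, given by its name, has taken for a name from the list of things; names that differ only in an ending like _2 or _b are one class to them, and where a whole thing is asked for, a point or a joint stands for the part that bears it (a point fixed in the world has none). Each returns a list of dicts, best first, with "confidence" (0 to 1); they miss things now and then, are a little off and sometimes report something else, mostly with a low value. They report only what shows in the picture. A call takes as long as a camera call.
- env.spot_in(label, camera): "point" ([x, y, z] in m, in the coordinates of the camera as it stood for that picture, good to about 4 mm: the middle of the surface that is visible of it).
- env.landmark_of(label, camera): "point" ([x, y, z] in m, in the coordinates of the camera as it stood for that picture, good to about 4 mm: a listed point, or the origin of a listed thing).
The state is a dict: "clock": time; "joints": joint angles; "qvel": joint speeds; "effort": joint torques, N m; "ee_pos": TCP position; "ee_rot": TCP orientation; "wrist_force": force on the tool from outside, world axes, zero at the start; "moment": the same for the moment, N m; "grip_width": finger opening in m.
Only numpy, scipy, OpenCV 4.12 (cv2) and the standard library are available. Lean on these libraries where they do the work, as an engineer would, in place of code of your own. Each camera call takes 0.05 s, during which the arm holds its last target. There are 200 camera calls.

## Working session

There is one attempt and no reset: what is moved stays moved. The work goes in short steps, Python scripts to look and compute and a shell command to move; the robot and the scene stay as the last step left them, time stands still between calls to the robot, and variables do not carry over. Pictures are saved under pics/ and viewed, about 8 in all and at most 12, crops included, and the job is handed in when it is done.

```bash
mkdir -p pics; cat > h.py <<'E'
from rig import env
import numpy as np, cv2
from scipy.spatial.transform import Rotation as R
def cap(n):
    o=env.get_obs(); c=env.capture(n)
    if n=='wrist':
        q=o['ee_rot']; T=np.eye(4);T[:3,:3]=R.from_quat([q[1],q[2],q[3],q[0]]).as_matrix();T[:3,3]=o['ee_pos']
        c['Twc']=T@np.array(c['T_tool_cam'])
    else:
        M=cv2.Rodrigues(np.array(c['rvec'],float))[0]; T=np.eye(4);T[:3,:3]=M.T;T[:3,3]=-M.T@np.array(c['tvec'],float).ravel();c['Twc']=T
    return c
def w(c,p): return (c['Twc']@np.r_[p,1])[:3]
def save(c,f): cv2.imwrite('pics/'+f,c['image'][:,:,::-1])
def proj(c,P):
    T=np.linalg.inv(c['Twc']); K=np.array([[c['fx'],0,c['cx']],[0,c['fy'],c['cy']],[0,0,1.]])
    return cv2.projectPoints(np.atleast_2d(np.array(P,float)),cv2.Rodrigues(T[:3,:3])[0],T[:3,3],K,np.array(c['D'],float))[0].reshape(-1,2)
def ray(c,uv,z=0):
    K=np.array([[c['fx'],0,c['cx']],[0,c['fy'],c['cy']],[0,0,1.]])
    n=cv2.undistortPoints(np.array(uv,float).reshape(-1,1,2),K,np.array(c['D'],float)).reshape(-1,2)
    d=np.c_[n,np.ones(len(n))]@c['Twc'][:3,:3].T; o=c['Twc'][:3,3]
    return o+d*((z-o[2])/d[:,2])[:,None]
E
python3 - <<'E'
from h import *
np.set_printoptions(precision=3,suppress=True)
for n in('top','side'):
    c=cap(n); save(c,n+'0.png'); print(n,c['Twc'][:3,3])
    for l in 'sign_empty sign_fallen sign_other tray_empty_front tray_full_front tray_other_front shaker jar cup tongs doughnut'.split():
        for k in ('landmark_of',)+(('spot_in',) if 'sign' in l else ()):
            print(l,k,[(w(c,d['point']),round(d['confidence'],2)) for d in getattr(env,k)(l,n)[:2]])
E
```

```text
top [ 0.403 -0.028  1.217]
sign_empty landmark_of [(array([0.538, 0.009, 0.   ]), 0.91)]
sign_empty spot_in [(array([0.5  , 0.015, 0.013]), 0.94)]
sign_fallen landmark_of [(array([0.526, 0.282, 0.001]), 0.66)]
sign_fallen spot_in [(array([0.578, 0.288, 0.004]), 0.87)]
sign_other landmark_of [(array([0.525, 0.282, 0.002]), 0.71), (array([ 0.319, -0.336,  0.005]), 0.66)]
sign_other spot_in [(array([ 0.506, -0.283,  0.005]), 0.87)]
tray_empty_front landmark_of [(array([ 0.676,  0.001, -0.003]), 0.92), (array([ 0.694, -0.289,  0.001]), 0.4)]
tray_full_front landmark_of [(array([0.689, 0.28 , 0.   ]), 0.74)]
tray_other_front landmark_of [(array([ 0.693, -0.289,  0.003]), 0.61)]
shaker landmark_of [(array([ 0.469,  0.143, -0.001]), 0.65)]
jar landmark_of [(array([ 0.457, -0.145,  0.004]), 0.71), (array([ 0.522,  0.283, -0.001]), 0.23)]
cup landmark_of [(array([0.351, 0.365, 0.005]), 0.83), (array([ 0.457, -0.145,  0.   ]), 0.56)]
tongs landmark_of [(array([ 0.521, -0.474,  0.001]), 0.77)]
doughnut landmark_of [(array([ 0.317, -0.331,  0.005]), 0.57)]
side [0.158 0.823 0.756]
sign_empty lan
[... 208 characters left out ...]
47)]
sign_fallen spot_in [(array([0.569, 0.294, 0.008]), 0.77)]
sign_other landmark_of [(array([ 0.537, -0.285,  0.003]), 0.73), (array([0.344, 0.361, 0.001]), 0.38)]
sign_other spot_in [(array([ 0.522, -0.283,  0.013]), 0.69)]
tray_empty_front landmark_of [(array([ 0.68 , -0.001, -0.   ]), 0.65)]
tray_full_front landmark_of [(array([ 0.685,  0.276, -0.001]), 0.55)]
tray_other_front landmark_of [(array([ 0.691, -0.288, -0.   ]), 0.63)]
shaker landmark_of [(array([ 0.466,  0.144, -0.003]), 0.71)]
jar landmark_of [(array([ 0.465, -0.144, -0.   ]), 0.72)]
cup landmark_of [(array([ 0.346,  0.363, -0.001]), 0.92)]
tongs landmark_of [(array([ 0.514, -0.472,  0.001]), 0.95)]
doughnut landmark_of []
```

View pics/top0.png

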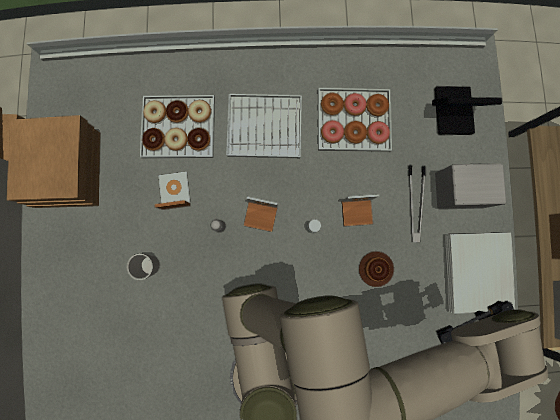

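View pics/side0.png

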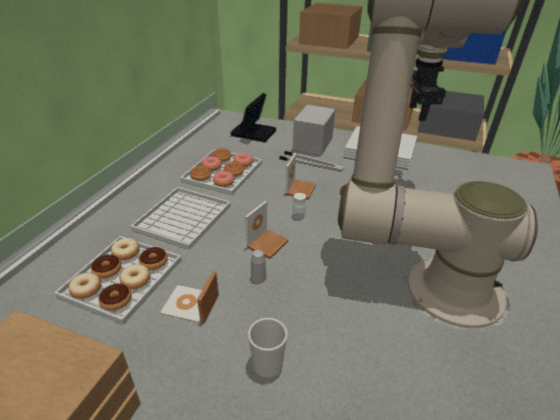

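Top view: empty tray in the middle (264,125). Its sign (262,213) stands with a small yaw. The fallen sign is at (173,190) with its foot towards the robot, and the third sign is at (357,210). Next I'll measure the yaws by fitting wireframes to both views.

```bash
cat > fit.py <<'E'
from h import *
from scipy.optimize import minimize
np.set_printoptions(precision=3,suppress=True)
def box(x0,x1,z0,z1): return np.array([[x,y,z] for x in(x0,x1) for y in(-.045,.045) for z in(z0,z1)])
FOOT=box(-.08,0,0,.01); PAN=box(-.006,0,.01,.11)
def pose(P,p,th):  # th: tilt back from upright, own +x = world yaw direction
    Ry=R.from_euler('y',th).as_matrix(); Rz=R.from_euler('z',p[2]).as_matrix()
    return (Rz@(Ry@P.T)).T+np.array([p[0],p[1],0])
def sil(c,p,th):
    m=np.zeros(c['image'].shape[:2],np.uint8)
    for B in(FOOT,PAN): cv2.fillConvexPoly(m,(cv2.convexHull(proj(c,pose(B,p,th)).astype(np.float32))*16).round().astype(int),1,shift=4)
    return m
def mask(c,p,th):
    im=c['image']; h=cv2.cvtColor(im,cv2.COLOR_RGB2HSV)
    m=((h[...,1]>75)|(h[...,2]>165)).astype(np.uint8)
    g=cv2.dilate(sil(c,p,th),np.ones((9,9),np.uint8)); return m*g,g
def fit(cs,p0,th):
    ms=[mask(c,p0,th) for c in cs]
    # image scores are piecewise constant -> soften by blur
    bl=lambda m:cv2.GaussianBlur(m.astype(np.float32),(0,0),1.5)
    f=lambda p:sum(((bl(sil(c,p,th))-bl(m))**2).sum() for c,(m,g) in zip(cs,ms))
    best=min((minimize(f,[p0[0],p0[1],y],method='Nelder-Mead',options=dict(initial_simplex=[[p0[0],p0[1],y],[p0[0]+.006,p0[1],y],[p0[0],p0[1]+.006,y],[p0[0],p0[1],y+.1]],xatol=1e-4)) for y in(-.15,0,.15)),key=lambda r:r.fun)
    return best.x,best.fun
def draw(c,p,th):
    im=c['image'].copy()
    for B in(FOOT,PAN):
        q=proj(c,pose(B,p,th)).round().astype(int)
        for i in range(8):
            for j in(1,2,4):
                if not i&j: cv2.line(im,tuple(map(int,q[i])),tuple(map(int,q[i|j])),(0,255,0),1)
    u,v=proj(c,[p[0],p[1],.03])[0].astype(int)
    a=lambda i:cv2.resize(i[v-45:v+45,u-65:u+65],None,fx=3,fy=3,interpolation=cv2.INTER_CUBIC)
    return np.hstack([a(c['image']),a(im)])
E
python3 - <<'E'
from fit import *
cs=[cap('top'),cap('side')]; rows=[]
for n,p,th in(('empty',[.537,.008,-.1],0),('fallen',[.527,.282,.05],np.pi/2),('other',[.531,-.284,.05],0)):
    for k in([0],[1],[0,1]): b,f=fit([cs[i] for i in k],p,th); print(n,k,b,f)
    if n!='other': rows.append(np.vstack([draw(c,b,th) for c in cs]))
I=np.vstack(rows); I=cv2.resize(I,None,fx=.74,fy=.55,interpolation=cv2.INTER_AREA)
cv2.imwrite('pics/fit0.png',I[:,:,::-1]); print(I.shape)
E
```

```text
empty [0] [ 0.531  0.007 -0.27 ] 44.82855987548828
empty [1] [0.525 0.025 0.349] 162.4897918701172
empty [0, 1] [0.527 0.026 0.308] 303.7614440917969
fallen [0] [0.528 0.282 0.089] 37.9575080871582
fallen [1] [0.529 0.275 0.111] 39.05609893798828
fallen [0, 1] [0.528 0.278 0.092] 94.98942565917969
other [0] [ 0.535 -0.276  0.176] 37.00851821899414
other [1] [ 0.534 -0.272  0.329] 37.93873596191406
other [0, 1] [ 0.535 -0.274  0.29 ] 91.46939086914062
(594, 577, 3)
```

View pics/fit0.png

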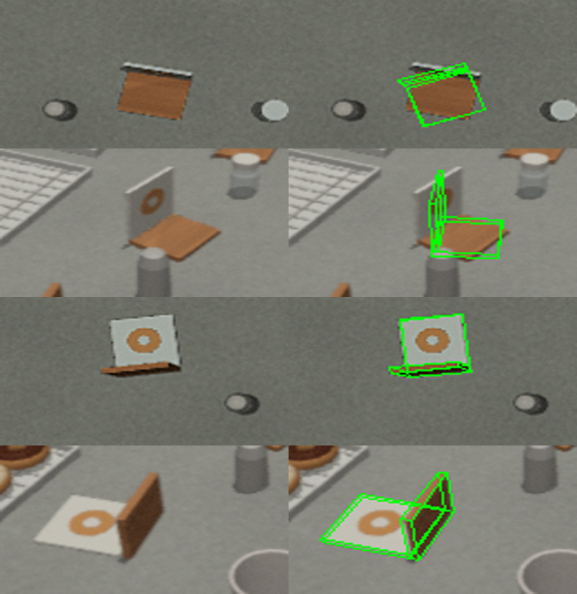

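The fallen fit agrees in both views: about (0.528, 0.280), yaw 0.09. The empty-sign fit failed because the grey panel isn't in the mask, so I'll use its wooden foot alone.

```bash
cat > foot.py <<'E'
from fit import *
def wood(c,p):
    im=c['image'];h=cv2.cvtColor(im,cv2.COLOR_RGB2HSV)
    m=((h[...,1]>90)&(h[...,0]<22)).astype(np.uint8)
    u,v=proj(c,[p[0]-.035,p[1],.01])[0].astype(int); z=np.zeros_like(m); cv2.circle(z,(int(u),int(v)),32,1,-1)
    n,l,s,ce=cv2.connectedComponentsWithStats(m*z); k=1+s[1:,4].argmax()
    ys,xs=np.where(l==k); return ray(c,np.c_[xs,ys],.01)[:,:2]
def rect(c,p):
    W=wood(c,p); r=cv2.minAreaRect((W*1000).astype(np.float32)); return cv2.boxPoints(r)/1000,r
E
python3 - <<'E'
from foot import *
for n in('top','side'):
    c=cap(n)
    for p in([.537,.008],[.531,-.284]):
        b,r=rect(c,p); print(n,b.tolist(),r)
    if n=='top': A=draw(c,[.537,.008,-.13],0)
    else: A=np.vstack([A,draw(c,[.537,.008,-.13],0)])
cv2.imwrite('pics/fit1.png',A[:,:,::-1])
E
```

```text
top [[0.4452412724494934, -0.017491037026047707], [0.5252410769462585, -0.03693376109004021], [0.5464161038398743, 0.05019383132457733], [0.46641626954078674, 0.06963656097650528]] ((495.82867431640625, 16.351398468017578), (89.66381072998047, 82.32855224609375), 76.33998107910156)
top [[0.45618829131126404, -0.2385013997554779], [0.4595162272453308, -0.3295367956161499], [0.542586088180542, -0.3265000581741333], [0.5392581224441528, -0.2354646623134613]] ((499.3871765136719, -282.500732421875), (83.12532806396484, 91.09619140625), 2.093592643737793)
side [[0.4413754940032959, -0.017531588673591614], [0.5183378458023071, -0.036251988261938095], [0.5407771468162537, 0.055999621748924255], [0.4638148248195648, 0.07472001761198044]] ((491.0763244628906, 19.23401641845703), (94.94148254394531, 79.20635223388672), 76.32880401611328)
side [[0.4558418095111847, -0.23120619356632233], [0.4603043794631958, -0.3315507769584656], [0.5358894467353821, -0.32818934321403503], [0.5314269065856934, -0.2278447300195694]] ((495.8656311035156, -279.69775390625), (75.65979766845703, 100.44376373291016), 2.546405553817749)
```

View pics/fit1.png

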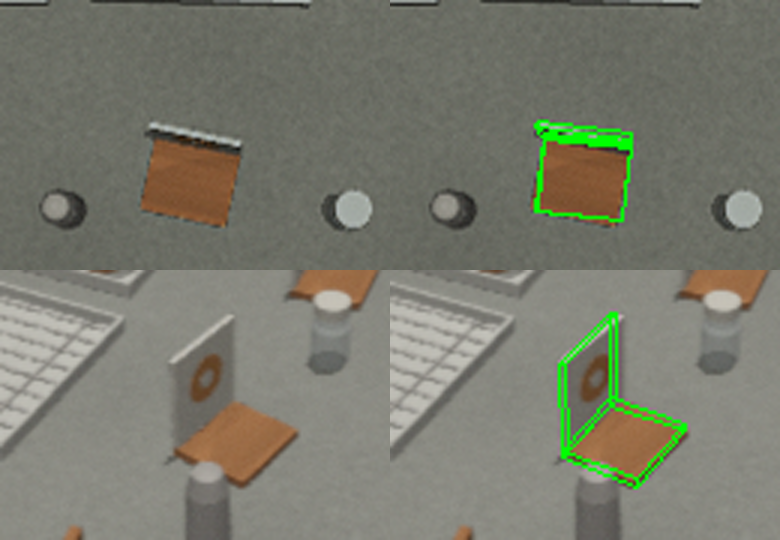

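```bash
cat > go.py <<'E'
from h import *
import sys
np.set_printoptions(precision=4,suppress=True)
S={'e':(.534,.008,-.235),'f':(.528,.280,.092)}
def st():
    o=env.get_obs(); q=o['ee_rot']; M=R.from_quat([q[1],q[2],q[3],q[0]]).as_matrix(); return o,M
def need(s,x,y,z):
    p=S[s]; o,M=st(); P=np.array([p[0],p[1],0])+R.from_euler('z',p[2]).apply(np.array([x,y,z])/1000)
    d=M.T@(P-o['ee_pos'])*1000
    for f in(0,np.pi):
        a=p[2]+f; T=np.array([[np.cos(a),np.sin(a),0],[np.sin(a),-np.cos(a),0],[0,0,-1]]).T
        print('target',P,'shift',d,'turn',R.from_matrix(M.T@T).as_rotvec())
    print('pose',o['ee_pos'],'x',M[:,0],'j6',o['joints'][5],'clk',o['clock'],'F',o['wrist_force'],'w',o['grip_width'])
    q=R.from_euler('z',-p[2]).apply(o['ee_pos']-np.array([p[0],p[1],0])); print('in sign frame',q*1000)
if __name__=='__main__': need(sys.argv[1],*map(float,sys.argv[2:5]))
E
python3 go.py e -51 0 239; python3 go.py f 0 0 239
```

```text
target [0.4844 0.0199 0.239 ] shift [-366.6345 -458.2191   -0.2607] turn [-0.    -0.    -0.962]
target [0.4844 0.0199 0.239 ] shift [-366.6345 -458.2191   -0.2607] turn [-0.      0.      2.1796]
pose [ 0.1917 -0.4888  0.2387] x [ 0.3652 -0.9309 -0.    ] j6 -0.2234138700769374 clk 1.7 F [-0.385   0.3061  0.2526] w 0.0880762596623189
in sign frame [-217.218  -562.8118  238.7185]
target [0.528 0.28  0.239] shift [-592.8761 -593.794    -0.2533] turn [-0.    -0.    -1.289]
target [0.528 0.28  0.239] shift [-592.8761 -593.794    -0.2533] turn [-0.      0.      1.8526]
pose [ 0.1917 -0.4888  0.2387] x [ 0.3652 -0.9309 -0.    ] j6 -0.2234138700769374 clk 1.7 F [-0.385   0.3061  0.2526] w 0.0880762596623189
in sign frame [-405.4988 -734.6183  238.7185]
```

```bash
python3 -m inch '[-30.5,-38.2,0,0,0,0,0.43,-30.5,-38.2,0,0,0,0,0.43,-30.5,-38.2,0,0,0,0,0.43,-30.5,-38.2,0,0,0,0,0.43,-30.5,-38.2,0,0,0,0,0.43,-30.5,-38.2,0,0,0,0,0.43,-30.5,-38.2,0,0,0,0,0.43,-30.5,-38.2,0,0,0,0,0.43]'
python3 -m inch '[-30.5,-38.2,0,0,0,0,0.43,-30.5,-38.2,0,0,0,0,0.43,-30.5,-38.2,0,0,0,0,0.43,-30.5,-38.2,0,0,0,0,0.43,0,0,0,0,0,-0.16,0.43,0,0,0,0,0,-0.16,0.43,0,0,0,0,0,-0.16,0.43,0,0,0,0,0,-0.16,0.43]'
python3 -m inch '[0,0,0,0,0,-0.16,0.43,0,0,0,0,0,-0.16,0.43,0,0,0,0,0,0,0.43]'
python3 go.py e -51 0 239
```

```text
clock: 2.7
ee_pos: [0.3877, -0.1486, 0.2389]
ee_rot: [0.0, 0.826, -0.563, 0.0]
wrist_force: [0.7, -0.4, 0.6]
grip_width: 0.025
clock: 3.7
ee_pos: [0.4848, 0.0194, 0.2388]
ee_rot: [-0.0, 0.962, -0.272, 0.0]
wrist_force: [0.2, 0.3, -0.7]
grip_width: 0.0249
clock: 4.08
ee_pos: [0.4848, 0.0194, 0.2388]
ee_rot: [-0.0, 0.993, -0.119, 0.0]
wrist_force: [-0.3, -0.0, 0.1]
grip_width: 0.0253
target [0.4844 0.0199 0.239 ] shift [-0.4971 -0.39   -0.2432] turn [-0.     -0.0001 -0.0034]
target [0.4844 0.0199 0.239 ] shift [-0.4971 -0.39   -0.2432] turn [-0.0001  0.      3.1382]
pose [0.4848 0.0194 0.2388] x [ 0.9717 -0.2362  0.0001] j6 0.03628406407746475 clk 4.075 F [-0.2841 -0.0134  0.0746] w 0.025269183499000553
in sign frame [-50.5042  -0.3917 238.7568]
```

```bash
python3 -m inch '[0,0,48,0,0,0,0.43,0,0,48,0,0,0,0.43,0,0,47,0,0,0,0.43,0,0,0,0,0,0,0.43]'
cat > look.py <<'E'
import sys
from go import *
c=cap('side'); s=sys.argv[1]; p=S[s]; u,v=proj(c,[p[0],p[1],.05])[0].astype(int)
cv2.imwrite('pics/'+sys.argv[2],cv2.resize(c['image'][max(v-65,0):v+55,max(u-85,0):u+75],None,fx=4,fy=4,interpolation=cv2.INTER_CUBIC)[:,:,::-1])
E
python3 look.py e s1.png
```

```text
clock: 4.58
ee_pos: [0.4833, 0.0196, 0.0937]
ee_rot: [-0.0, 0.993, -0.12, -0.003]
wrist_force: [0.5, 0.3, -0.1]
grip_width: 0.0254
```

View pics/s1.png

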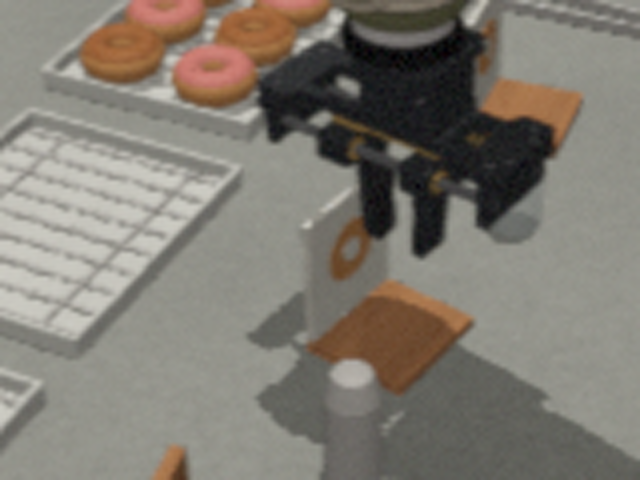

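Side view: the two fingertips (375,235) and (425,250) are inside the L, clear of the panel. I'll start tipping.

```bash
python3 -m inch '[8,0,0,0,0,0,0.43,8,0,0,0,0,0,0.43,5,0,3,0,0,0,0.43,5,0,3,0,0,0,0.43,5,0,4,0,0,0,0.43,5,0,4,0,0,0,0.43,0,0,0,0,0,0,0.43]'
python3 go.py e -2 0 60;python3 look.py e s2.png
```

```text
clock: 5.5
ee_pos: [0.5198, 0.0109, 0.0812]
ee_rot: [-0.0, 0.993, -0.118, -0.0]
wrist_force: [-0.9, -0.2, -1.4]
grip_width: 0.0248
target [0.5321 0.0085 0.06  ] shift [12.517  -0.5578 21.2087] turn [ 0.      0.0009 -0.0021]
target [0.5321 0.0085 0.06  ] shift [12.517  -0.5578 21.2087] turn [ 0.0014 -0.0001  3.1395]
pose [0.5198 0.0109 0.0812] x [ 0.972  -0.2349 -0.0009] j6 0.03236343361245168 clk 5.5 F [-0.9235 -0.2195 -1.443 ] w 0.024777416854751648
in sign frame [-14.4993  -0.5311  81.2199]
```

View pics/s2.png

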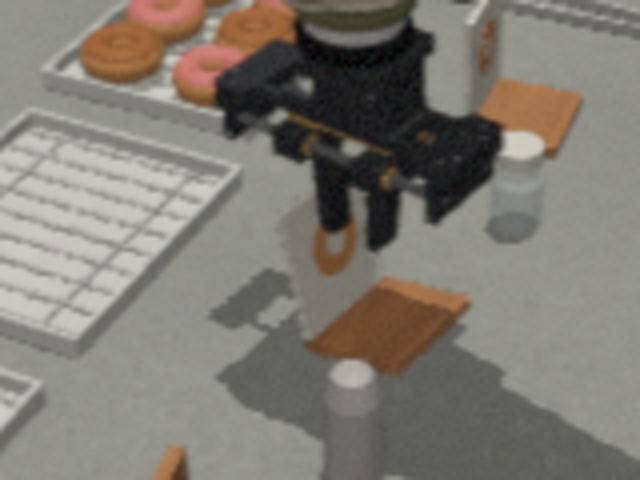

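It tilts about its back edge without sliding (foot front edge lifted). Continuing to just before the balance point and beyond.

```bash
python3 -m inch '[4,0,7,0,0,0,0.43,4,0,7,0,0,0,0.43,5,0,7,0,0,0,0.43,3,0,7,0,0,0,0.43,3,0,6,0,0,0,0.43,4,0,1,0,0,0,0.43,4,0,1,0,0,0,0.43,0,0,0,0,0,0,0.43]'
python3 go.py e 42 0 45;python3 look.py e s3.png
```

```text
clock: 6.55
ee_pos: [0.5463, 0.0045, 0.0458]
ee_rot: [0.0, 0.993, -0.118, 0.0]
wrist_force: [-0.0, -0.1, -0.5]
grip_width: 0.0248
target [ 0.5748 -0.0018  0.045 ] shift [29.1727 -0.6204  0.8436] turn [-0.     -0.0004 -0.0021]
target [ 0.5748 -0.0018  0.045 ] shift [29.1727 -0.6204  0.8436] turn [-0.0007  0.      3.1395]
pose [0.5463 0.0045 0.0458] x [ 0.972  -0.2348  0.0004] j6 0.030734147037814054 clk 6.55 F [-0.0052 -0.1209 -0.4561] w 0.024830864574362097
in sign frame [12.8257 -0.5606 45.8311]
```

View pics/s3.png

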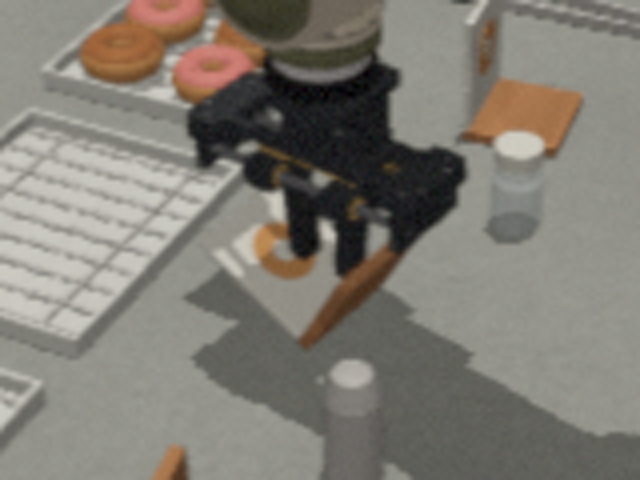

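Past balance, with the foot resting against the rear finger (345,260). Lowering it now.

```bash
python3 -m inch '[4,0,0,0,0,0,0.43,4,0,0,0,0,0,0.43,4,0,0,0,0,0,0.43,4,0,0,0,0,0,0.43,4,0,0,0,0,0,0.43,4,0,0,0,0,0,0.43,4,0,0,0,0,0,0.43,4,0,0,0,0,0,0.43]'
python3 -m inch '[4,0,0,0,0,0,0.43,0,0,0,0,0,0,0.43]'
python3 go.py e 52 0 45;python3 look.py e s4.png
```

```text
clock: 7.6
ee_pos: [0.5772, -0.003, 0.0456]
ee_rot: [-0.0, 0.993, -0.118, -0.0]
wrist_force: [-0.1, -0.5, 0.1]
grip_width: 0.0251
clock: 7.85
ee_pos: [0.5812, -0.0039, 0.0457]
ee_rot: [-0.0, 0.993, -0.118, 0.0]
wrist_force: [0.2, -0.1, 0.2]
grip_width: 0.0252
target [ 0.5846 -0.0041  0.045 ] shift [ 3.3085 -0.6351  0.6629] turn [-0.    -0.    -0.002]
target [ 0.5846 -0.0041  0.045 ] shift [ 3.3085 -0.6351  0.6629] turn [-0.      0.      3.1396]
pose [ 0.5812 -0.0039  0.0457] x [ 0.972  -0.2348  0.    ] j6 0.028767586245138498 clk 7.85 F [ 0.2367 -0.062   0.1548] w 0.02515506004845351
in sign frame [48.6902 -0.6284 45.6628]
```

View pics/s4.png

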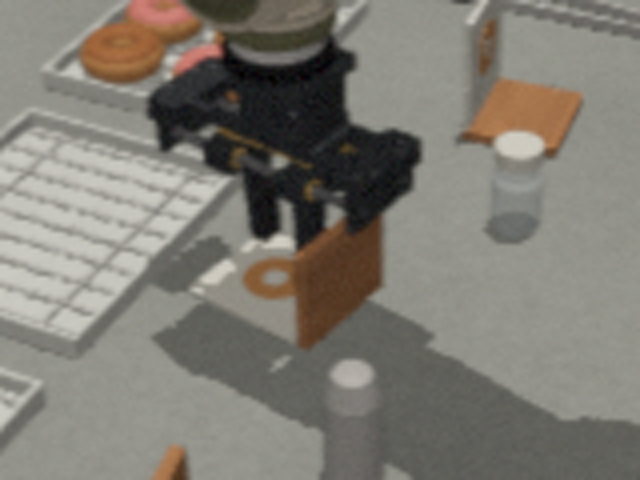

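Flat on its back, no contact force. Lifting clear and going over to the fallen sign.

```bash
python3 -m inch '[0,0,-40,0,0,0,0.43,0,0,-50,0,0,0,0.43,0,0,-50,0,0,0,0.43,0,0,-10,0,0,-0.165,0.43,0,0,0,0,0,-0.165,0.43,0,0,0,0,0,0,0.43]'
python3 go.py f 50 0 195
```

```text
clock: 8.65
ee_pos: [0.5809, -0.0038, 0.1957]
ee_rot: [-0.0, 0.999, 0.046, -0.0]
wrist_force: [0.6, -1.4, -0.3]
grip_width: 0.0248
target [0.5778 0.2846 0.195 ] shift [  23.3365 -287.4926    0.7333] turn [-0.      0.0002 -0.0004]
target [0.5778 0.2846 0.195 ] shift [  23.3365 -287.4926    0.7333] turn [0.0003 0.0001 3.1412]
pose [ 0.5809 -0.0038  0.1957] x [ 0.9958  0.0915 -0.0002] j6 -0.2997756777085271 clk 8.65 F [ 0.637  -1.3688 -0.3141] w 0.024792010760400378
in sign frame [  26.5529 -287.4837  195.7271]
```

```bash
python3 -m inch '[4,-48,0,0,0,0,0.43,4,-48,0,0,0,0,0.43,4,-48,0,0,0,0,0.43,4,-48,0,0,0,0,0.43,4,-48,0,0,0,0,0.43,3.3,-47.5,0,0,0,0,0.43,0,0,0,0,0,0,0.43]'
python3 - <<'E'
from fit import *
c=cap('side'); print(fit([c],[.528,.28,.09],np.pi/2))
for l in('sign_fallen',): print([(w(c,d['point']),d['confidence']) for d in env.landmark_of(l,'side')[:2]])
E
python3 go.py f 50 0 72
```

```text
clock: 9.52
ee_pos: [0.5766, 0.2873, 0.195]
ee_rot: [-0.0, 0.999, 0.047, -0.0]
wrist_force: [-0.1, -0.9, 0.9]
grip_width: 0.0251
(array([0.53 , 0.263, 0.177]), np.float64(455.0514221191406))
[(array([0.528, 0.283, 0.002]), 0.86)]
target [0.5778 0.2846 0.072 ] shift [  0.5387  -0.2159 123.2879] turn [ 0.0004  0.0007 -0.0008]
target [0.5778 0.2846 0.072 ] shift [  0.5387  -0.2159 123.2879] turn [ 0.0011 -0.0007  3.1408]
pose [0.5774 0.2844 0.1953] x [ 0.9958  0.0911 -0.0007] j6 0.18497746570345078 clk 9.625 F [ 0.4353 -0.6862  0.65  ] w 0.025381913313724167
in sign frame [ 49.5501  -0.1627 195.2883]
```

```bash
python3 -m inch '[0,0,42,0,0,0,0.43,0,0,42,0,0,0,0.43,0,0,41,0,0,0,0.43,0,0,0,0,0,0,0.43]'
python3 go.py f 40 0 70;python3 look.py f s5.png
```

```text
clock: 10.12
ee_pos: [0.5763, 0.2828, 0.0682]
ee_rot: [0.001, 0.999, 0.045, -0.003]
wrist_force: [0.0, -0.1, -0.3]
grip_width: 0.0254
target [0.5678 0.2837 0.07  ] shift [-8.399  -1.6438 -1.7624] turn [ 0.0013  0.0059 -0.0019]
target [0.5678 0.2837 0.07  ] shift [-8.399  -1.6438 -1.7624] turn [ 0.0092 -0.002   3.1397]
pose [0.5763 0.2828 0.0682] x [ 0.9959  0.09   -0.0059] j6 0.1840520434816265 clk 10.125 F [ 0.0168 -0.1191 -0.2817] w 0.025386689686631846
in sign frame [48.3853 -1.6622 68.1902]
```

View pics/s5.png

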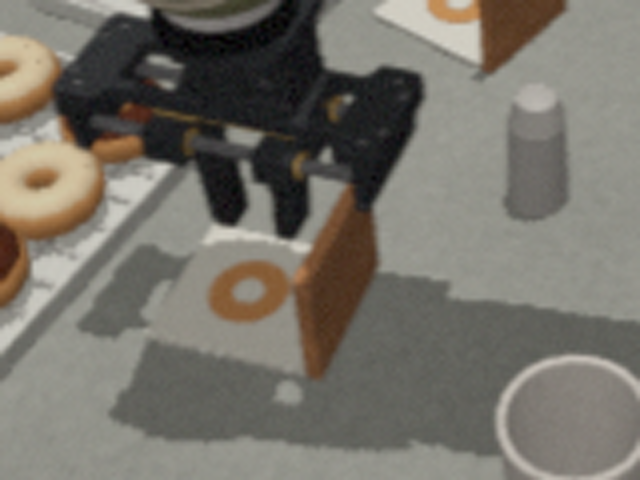

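Viewed picture 9: the fingers are inside the L, over the panel, rear finger (290,225) ahead of the foot's inner face. Pushing towards the robot.

```bash
python3 -m inch '[-5,0,-2,0,0,0,0.43,-4,0,0,0,0,0,0.43,-4,0,1,0,0,0,0.43,-4,0,2,0,0,0,0.43,-4,0,2,0,0,0,0.43,-4,0,3,0,0,0,0.43,-3,0,3,0,0,0,0.43,0,0,0,0,0,0,0.43]'
python3 go.py f -1 0 45;python3 look.py f s6.png
```

```text
clock: 11.18
ee_pos: [0.5493, 0.2819, 0.0614]
ee_rot: [0.0, 0.999, 0.047, -0.0]
wrist_force: [-0.3, 0.3, -0.3]
grip_width: 0.0254
target [0.527  0.2799 0.045 ] shift [-22.4017  -0.0778  16.3946] turn [0.0001 0.0007 0.0011]
target [0.527  0.2799 0.045 ] shift [-22.4017  -0.0778  16.3946] turn [-0.001   0.0001 -3.1405]
pose [0.5493 0.2819 0.0614] x [ 0.9957  0.093  -0.0007] j6 0.1915310933657585 clk 11.175 F [-0.2648  0.2967 -0.2656] w 0.025408208735408673
in sign frame [21.4124 -0.0522 61.38  ]
```

View pics/s6.png

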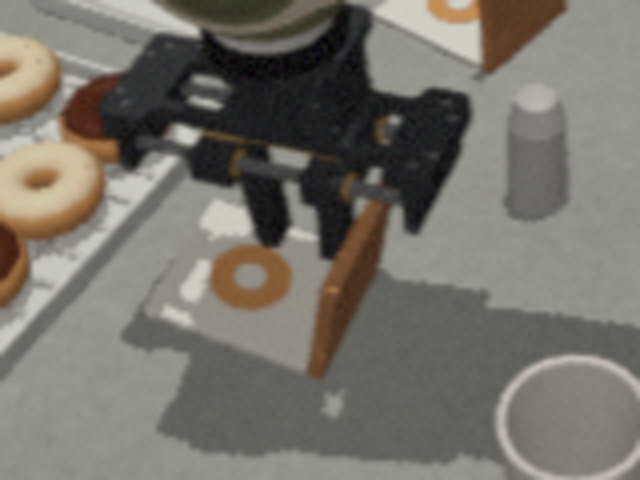

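Foot tilts towards the robot, pivot corner (318,375) unmoved. Continuing past balance, then easing down.

```bash
python3 -m inch '[-4,0,3,0,0,0,0.43,-4,0,3,0,0,0,0.43,-4,0,3,0,0,0,0.43,-4,0,3,0,0,0,0.43,-4,0,2,0,0,0,0.43,-4,0,2,0,0,0,0.43,-4,0,0,0,0,0,0.43,0,0,0,0,0,0,0.43]'
python3 go.py f -36 0 45;python3 look.py f s7.png
```

```text
clock: 12.22
ee_pos: [0.5215, 0.2793, 0.0458]
ee_rot: [0.0, 0.999, 0.047, -0.0]
wrist_force: [0.3, 0.2, 1.0]
grip_width: 0.025
target [0.4922 0.2767 0.045 ] shift [-29.4936  -0.0888   0.7723] turn [0.     0.0002 0.0011]
target [0.4922 0.2767 0.045 ] shift [-29.4936  -0.0888   0.7723] turn [-0.0003  0.     -3.1405]
pose [0.5215 0.2793 0.0458] x [ 0.9957  0.093  -0.0002] j6 0.2007482875325198 clk 12.225 F [0.3255 0.1944 1.006 ] w 0.025026743825560055
in sign frame [-6.5062 -0.056  45.7675]
```

View pics/s7.png

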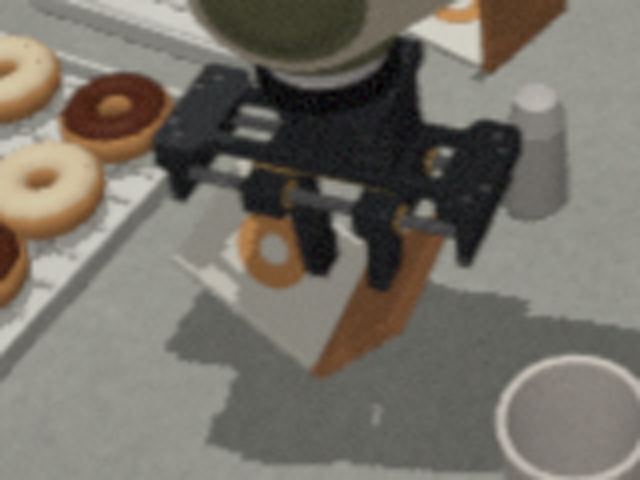

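Past balance (panel leaning about 40°). The panel's top would come up to gripper-body height at this level, so I'll rise about 25 mm while easing back.

```bash
python3 -m inch '[-1,0,-6,0,0,0,0.43,-1,0,-6,0,0,0,0.43,-1,0,-6,0,0,0,0.43,-3,0,-5,0,0,0,0.43,-4,0,-2,0,0,0,0.43,-4,0,0,0,0,0,0.43,-4,0,0,0,0,0,0.43,-4,0,0,0,0,0,0.43]'
python3 -m inch '[-4,0,0,0,0,0,0.43,-4,0,0,0,0,0,0.43,-4,0,0,0,0,0,0.43,-4,0,0,0,0,0,0.43,-4,0,0,0,0,0,0.43,0,0,0,0,0,0,0.43]'
python3 go.py f -50 0 200
```

```text
clock: 13.28
ee_pos: [0.4995, 0.2772, 0.0706]
ee_rot: [0.0, 0.999, 0.046, -0.0]
wrist_force: [-0.6, -0.3, 0.5]
grip_width: 0.0249
clock: 14.02
ee_pos: [0.4797, 0.2754, 0.0708]
ee_rot: [0.0, 0.999, 0.047, -0.0]
wrist_force: [-1.0, -0.3, 1.3]
grip_width: 0.025
target [0.4782 0.2754 0.2   ] shift [  -1.4967   -0.1148 -129.235 ] turn [0.     0.0002 0.0011]
target [0.4782 0.2754 0.2   ] shift [  -1.4967   -0.1148 -129.235 ] turn [-0.0003  0.0001 -3.1404]
pose [0.4797 0.2754 0.0708] x [ 0.9957  0.093  -0.0002] j6 0.2162323365285116 clk 14.025 F [-0.9611 -0.3418  1.2535] w 0.025036091199779353
in sign frame [-48.5267  -0.1188  70.7648]
```

```bash
python3 -m inch '[0,0,-45,0,0,0,0.43,0,0,-50,0,0,0,0.43,0,0,-50,0,0,0,0.43,-40,20,0,0,0,0,0.43,-40,40,0,0,0,0,0.43,-40,40,0,0,0,0,0.43,-30,40,0,0,0,0,0.43,0,0,0,0,0,0,0.43]'
python3 - <<'E'
from foot import *
cs=[cap('top'),cap('side')]; 
for n,c in zip(('top','side'),cs):
    for l in('sign_empty','sign_fallen','sign_other','shaker','jar','cup'):
        d=env.landmark_of(l,n)[:2]; print(n,l,[(w(c,k['point']),round(k['confidence'],2)) for k in d])
c=cs[0]; b,r=rect(c,[.528,.28]); print('foot f',b.tolist(),r)
print('flat',fit([c],[.534,.008,-.235],np.pi/2))
I=np.vstack([np.hstack([cv2.resize(c['image'][140:260,130:400],(400,300)) for c in cs[:1]]+[cv2.resize(cs[1]['image'][140:350,130:410],(400,300))]), np.hstack([cv2.resize(draw(cs[1],[.528,.28,.092],0),(400,300)),cv2.resize(draw(cs[1],[.534,.008,-.235],np.pi/2),(400,300))])])
cv2.imwrite('pics/end.png',I[:,:,::-1]); print(env.get_obs()['ee_pos'],env.get_obs()['clock'])
E
```

```text
clock: 15.02
ee_pos: [0.3427, 0.1207, 0.2161]
ee_rot: [0.0, 0.999, 0.045, 0.0]
wrist_force: [0.2, 0.9, 0.2]
grip_width: 0.0246
top sign_empty [(array([0.533, 0.009, 0.001]), 0.56)]
top sign_fallen [(array([0.527, 0.287, 0.001]), 0.8), (array([ 0.692,  0.283, -0.005]), 0.55)]
top sign_other [(array([ 0.539, -0.283, -0.004]), 0.69)]
top shaker [(array([ 0.47 ,  0.146, -0.002]), 0.74), (array([ 0.54 , -0.281, -0.002]), 0.33)]
top jar [(array([ 0.453, -0.149,  0.005]), 0.45)]
top cup [(array([ 0.35 ,  0.365, -0.001]), 0.75)]
side sign_empty [(array([ 0.534,  0.006, -0.001]), 0.95)]
side sign_fallen [(array([0.533, 0.281, 0.005]), 0.61)]
side sign_other [(array([ 0.536, -0.285,  0.   ]), 0.62)]
side shaker [(array([ 0.469,  0.144, -0.004]), 0.63)]
side jar [(array([ 0.459, -0.143, -0.001]), 0.47), (array([ 0.694, -0.287,  0.001]), 0.42)]
side cup [(array([0.348, 0.361, 0.002]), 0.71), (array([ 0.315, -0.334,  0.007]), 0.36)]
foot f [[0.5254327654838562, 0.3432329595088959], [0.5355138182640076, 0.23579706251621246], [0.5541342496871948, 0.23754431307315826], [0.5440531969070435, 0.3449802100658417]] ((539.7835083007812, 290.3886413574219), (18.702247619628906, 107.90786743164062), 5.360570430755615)
flat (array([ 0.531,  0.007, -0.257]), np.float64(306.2196044921875))
[0.344 0.122 0.216] 15.725
```

View pics/end.png

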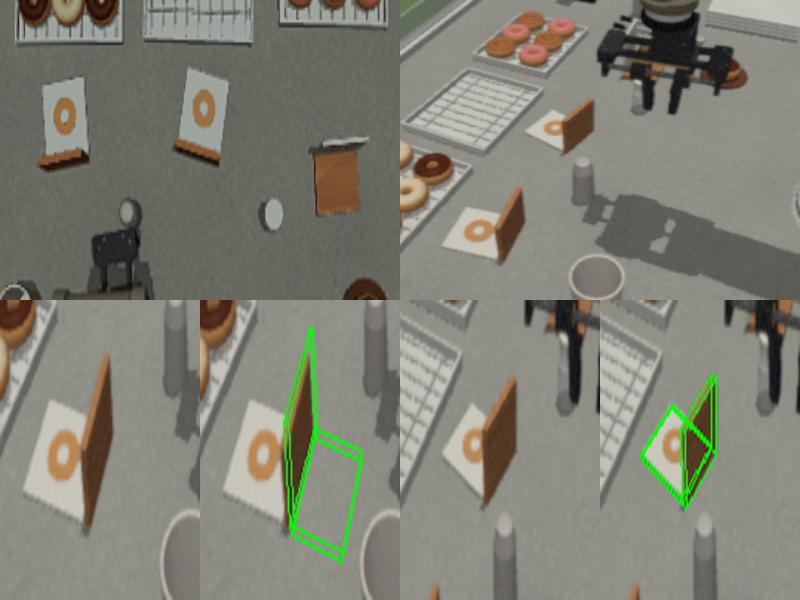

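The check shows it failed. The empty sign lies flat, but the fallen sign is back on its back: it was only at balance when I rose, and its foot slipped off the rear finger. I'll re-measure it and redo the push, going further before rising.

```bash
cat > tilt.py <<'E'
from fit import *
def tilt(p,c=None,name='side'):
    c=c or cap(name); im=c['image']; h=cv2.cvtColor(im,cv2.COLOR_RGB2HSV)
    wood=((h[...,1]>75)&(h[...,0]<25)); white=(h[...,2]>150)&(h[...,1]<60); ok=(h[...,2]>70)
    out=[]
    for t in range(0,95,5):
        s=sil(c,p,np.radians(t))>0; G=cv2.dilate(s.astype(np.uint8),np.ones((9,9)))>0
        # only compare visible (non-black) pixels inside a fixed window
        u,v=proj(c,[p[0],p[1],.04])[0].astype(int); Wd=np.zeros_like(s); Wd[v-40:v+35,u-50:u+45]=1
        m=(wood|white)&Wd&ok; s=s&Wd&ok
        out.append((round((s&m).sum()/(s|m).sum(),2),t))
    return sorted(out)[::-1][:4]
E
python3 - <<'E'
from tilt import *
for n in('top','side'):
    c=cap(n)
    print(n,fit([c],[.528,.28,.09],np.pi/2)); print('empty',tilt([.534,.008,-.235],c),'fallen',tilt([.528,.28,.092],c))
E
python3 go.py f 50 0 195
```

```text
top (array([0.528, 0.282, 0.065]), np.float64(286.56939697265625))
empty [(np.float64(0.87), 90), (np.float64(0.86), 85), (np.float64(0.81), 80), (np.float64(0.75), 75)] fallen [(np.float64(0.86), 90), (np.float64(0.83), 85), (np.float64(0.79), 80), (np.float64(0.73), 75)]
side (array([0.532, 0.273, 0.139]), np.float64(36.753414154052734))
empty [(np.float64(0.6), 90), (np.float64(0.57), 85), (np.float64(0.53), 80), (np.float64(0.48), 75)] fallen [(np.float64(0.76), 90), (np.float64(0.73), 85), (np.float64(0.65), 80), (np.float64(0.6), 75)]
target [0.5778 0.2846 0.195 ] shift [ 248.2524 -140.0007   20.7535] turn [-0.    -0.     0.001]
target [0.5778 0.2846 0.195 ] shift [ 248.2524 -140.0007   20.7535] turn [ 0.0001 -0.     -3.1406]
pose [0.3436 0.1221 0.2157] x [0.9957 0.0929 0.    ] j6 -0.07610991002167657 clk 15.825 F [-0.7243 -0.9579 -0.4671] w 0.024993864838075506
in sign frame [-198.1094 -140.256   215.7409]
```

The sign tilt estimator gives 90° for both, and the sign hasn't shifted. Going back in.

```bash
python3 -m inch '[41.5,-23.3,3.5,0,0,0,0.43,41.5,-23.3,3.5,0,0,0,0.43,41.5,-23.3,3.5,0,0,0,0.43,41.5,-23.3,3.5,0,0,0,0.43,41.5,-23.3,3.5,0,0,0,0.43,41.5,-23.3,3.5,0,0,0,0.43,0,0,0,0,0,0,0.43]'
python3 -m inch '[0,0,42,0,0,0,0.43,0,0,42,0,0,0,0.43,0,0,41,0,0,0,0.43,0,0,0,0,0,0,0.43]'
python3 go.py f 20 0 61
```

```text
clock: 16.7
ee_pos: [0.5796, 0.2854, 0.1925]
ee_rot: [0.0, 0.999, 0.047, -0.001]
wrist_force: [0.5, -0.5, -0.7]
grip_width: 0.0251
clock: 17.2
ee_pos: [0.5766, 0.2836, 0.0676]
ee_rot: [0.001, 0.999, 0.046, -0.003]
wrist_force: [0.3, -0.3, -0.7]
grip_width: 0.0252
target [0.5479 0.2818 0.061 ] shift [-28.714   -0.9415   6.8018] turn [0.0011 0.0056 0.0007]
target [0.5479 0.2818 0.061 ] shift [-28.714   -0.9415   6.8018] turn [-0.0088  0.0017 -3.1408]
pose [0.5766 0.2836 0.0676] x [ 0.9957  0.0926 -0.0056] j6 0.18235691045280927 clk 17.2 F [ 0.2702 -0.2856 -0.6915] w 0.02523454870510173
in sign frame [48.7522 -0.913  67.6423]
```

```bash
python3 -m inch '[-5,0,-2,0,0,0,0.43,-4,0,0,0,0,0,0.43,-4,0,1,0,0,0,0.43,-4,0,2,0,0,0,0.43,-4,0,2,0,0,0,0.43,-4,0,3,0,0,0,0.43,-3,0,3,0,0,0,0.43,-4,0,3,0,0,0,0.43]'
python3 -m inch '[-4,0,3,0,0,0,0.43,-4,0,3,0,0,0,0.43,-4,0,3,0,0,0,0.43,-4,0,2,0,0,0,0.43,-4,0,2,0,0,0,0.43,-4,0,0,0,0,0,0.43,0,0,0,0,0,0,0.43]'
python3 - <<'E'
from tilt import *
print(tilt([.528,.28,.092]))
E
python3 -m inch '[-3,0,0,0,0,0,0.43,-3,0,0,0,0,0,0.43,-3,0,0,0,0,0,0.43,0,0,0,0,0,0,0.43]'
python3 - <<'E'
from tilt import *
c=cap('side');print(tilt([.528,.28,.092],c)); cv2.imwrite('pics/t2.png',c['image'])
print(tilt([.528,.28,.092],name='top'))
print([(w(c,d['point']),d['confidence']) for d in env.landmark_of('sign_fallen','side')[:1]])
E
python3 go.py f -16 0 45
```

```text
clock: 18.2
ee_pos: [0.5464, 0.2814, 0.0574]
ee_rot: [0.0, 0.999, 0.046, -0.0]
wrist_force: [0.3, 0.1, 0.6]
grip_width: 0.0251
clock: 19.08
ee_pos: [0.5226, 0.2792, 0.0448]
ee_rot: [0.0, 0.999, 0.047, -0.0]
wrist_force: [0.1, 0.5, 0.4]
grip_width: 0.0251
[(np.float64(0.38), 50), (np.float64(0.38), 45), (np.float64(0.37), 40), (np.float64(0.34), 35)]
clock: 19.62
ee_pos: [0.5136, 0.2784, 0.0447]
ee_rot: [-0.0, 0.999, 0.047, -0.0]
wrist_force: [0.3, -0.7, -0.0]
grip_width: 0.0251
[(np.float64(0.43), 35), (np.float64(0.42), 30), (np.float64(0.41), 40), (np.float64(0.39), 25)]
[(np.float64(0.34), 0), (np.float64(0.3), 5), (np.float64(0.29), 10), (np.float64(0.27), 15)]
[(array([0.533, 0.279, 0.002]), 0.95)]
target [0.5121 0.2785 0.045 ] shift [-1.602  -0.323  -0.2947] turn [0.0001 0.0005 0.001 ]
target [0.5121 0.2785 0.045 ] shift [-1.602  -0.323  -0.2947] turn [-0.0008  0.0001 -3.1406]
pose [0.5137 0.2784 0.0447] x [ 0.9957  0.0929 -0.0005] j6 0.20316467698074933 clk 19.775 F [-1.3886 -0.0249 -0.154 ] w 0.024995904397912303
in sign frame [-14.3979  -0.3214  44.7045]
```

```bash
python3 -m inch '[-3,0,0,0,0,0,0.43,-3,0,0,0,0,0,0.43,0,0,0,0,0,0,0.43]'
python3 - <<'E'
from tilt import *
print(tilt([.528,.28,.092])); c=cap('side')
print([(w(c,d['point']),d['confidence']) for d in env.spot_in('sign_fallen','side')[:1]])
for dz in (-.003,.003): print(tilt([.528+dz,.28,.092],c)[:2])
E
```

```text
clock: 20.15
ee_pos: [0.5076, 0.2778, 0.0447]
ee_rot: [0.0, 0.999, 0.047, -0.0]
wrist_force: [-0.1, 0.5, -0.3]
grip_width: 0.0251
[(np.float64(0.45), 20), (np.float64(0.44), 15), (np.float64(0.43), 10), (np.float64(0.42), 5)]
[(array([0.514, 0.297, 0.028]), 0.8)]
[(np.float64(0.46), 20), (np.float64(0.44), 25)]
[(np.float64(0.45), 15), (np.float64(0.43), 10)]
```

The tilt is now about 20°, matching the panel resting on the front finger, so it is past balance. Rising and easing back.

```bash
python3 -m inch '[0,0,-6,0,0,0,0.43,0,0,-6,0,0,0,0.43,-1,0,-6,0,0,0,0.43,-3,0,-5,0,0,0,0.43,-3,0,-2,0,0,0,0.43,-4,0,0,0,0,0,0.43,-4,0,0,0,0,0,0.43,0,0,0,0,0,0,0.43]'
python3 - <<'E'
from tilt import *
print(tilt([.528,.28,.092]))
E
python3 -m inch '[-4,0,0,0,0,0,0.43,-4,0,0,0,0,0,0.43,-4,0,0,0,0,0,0.43,-4,0,0,0,0,0,0.43,0,0,0,0,0,0,0.43]'
python3 -m inch '[0,0,-45,0,0,0,0.43,0,0,-50,0,0,0,0.43,0,0,-50,0,0,0,0.43,-40,20,0,0,0,0,0.43,-40,40,0,0,0,0,0.43,-40,40,0,0,0,0,0.43,-40,45,0,0,0,0,0.43,-30,60,0,0,0,0,0.43]'
python3 - <<'E'
from tilt import *
from foot import rect
for n in('top','side'):
    c=cap(n); cv2.imwrite(f'pics/fin_{n}.png',c['image'][:,:,::-1])
    print(n,'fallen',tilt([.528,.28,.092],c),'empty',tilt([.534,.008,-.235],c)[:2])
    b,r=rect(c,[.528,.28]); print(b.tolist(),r)
    for l in('sign_empty','sign_fallen','sign_other','shaker','jar','cup'): print(l,[(w(c,k['point']),round(k['confidence'],2)) for k in env.landmark_of(l,n)[:1]])
E
```

```text
clock: 21.3
ee_pos: [0.4926, 0.2764, 0.0696]
ee_rot: [0.0, 0.999, 0.047, -0.0]
wrist_force: [0.9, 0.1, -0.1]
grip_width: 0.0252
[(np.float64(0.48), 5), (np.float64(0.48), 0), (np.float64(0.47), 10), (np.float64(0.46), 15)]
clock: 21.98
ee_pos: [0.4767, 0.275, 0.0698]
ee_rot: [0.0, 0.999, 0.047, -0.0]
wrist_force: [-0.8, -0.2, -0.1]
grip_width: 0.0249
clock: 22.98
ee_pos: [0.3072, 0.0567, 0.2148]
ee_rot: [0.0, 0.999, 0.048, 0.001]
wrist_force: [0.8, -1.2, 1.2]
grip_width: 0.0251
top fallen [(np.float64(0.78), 5), (np.float64(0.78), 0), (np.float64(0.72), 10), (np.float64(0.66), 15)] empty [(np.float64(0.88), 90), (np.float64(0.86), 85)]
[[0.4523099362850189, 0.3177187144756317], [0.4599005877971649, 0.22735169529914856], [0.5453236699104309, 0.23452706634998322], [0.5377330183982849, 0.32489410042762756]] ((498.8168029785156, 276.1228942871094), (85.72393035888672, 90.68524169921875), 4.801463603973389)
sign_empty [(array([0.534, 0.006, 0.   ]), 0.98)]
sign_fallen [(array([0.532, 0.284, 0.001]), 0.59)]
sign_other [(array([ 0.536, -0.285, -0.002]), 0.78)]
shaker [(array([0.467, 0.144, 0.   ]), 0.49)]
jar [(array([ 0.457, -0.147,  0.003]), 0.74)]
cup [(array([ 0.351,  0.365, -0.002]), 0.88)]
side fallen [(np.float64(0.57), 5), (np.float64(0.53), 10), (np.float64(0.52), 0), (np.float64(0.5), 15)] empty [(np.float64(0.56), 90), (np.float64(0.54), 85)]
[[0.44959375262260437, 0.32132434844970703], [0.45790863037109375, 0.22715318202972412], [0.5347111821174622, 0.23393450677394867], [0.5263962745666504, 0.3281056582927704]] ((492.1524658203125, 277.6294250488281), (77.10132598876953, 94.53750610351562), 5.045886516571045)
sign_empty [(array([ 0.46 , -0.143, -0.   ]), 0.73)]
sign_fallen [(array([0.533, 0.282, 0.003]), 0.93)]
sign_other [(array([ 0.538, -0.288,  0.   ]), 0.72)]
shaker [(array([0.532, 0.006, 0.   ]), 0.65)]
jar [(array([ 0.458, -0.148, -0.002]), 0.62)]
cup [(array([0.345, 0.36 , 0.002]), 0.75)]
```

The viewer limit is reached, but the numbers are clear: the foot shows as a flat rectangle of about 80 x 91 mm at 10 mm height, tilt 0–5°, origin (0.532, 0.283). The robot is clear of everything, so I'll hand in.

```bash
python3 -c "
from rig import env
print(env.finish_job(), env.get_obs()['clock'])"
```

```text
the job is handed in; nothing more can be done
the job is handed in; nothing more can be done
```

The job is handed in. Both signs were moved as asked, in about 24 s, using only fingertip pushes from inside each sign's L.

- **Empty tray's sign:** it was tipped over its back edge and lowered with the rear finger. The last pictures I could view and the final tilt estimate (90° fits best) both show it flat on its back. It is at its starting place, to within about 4 mm.
- **Fallen sign, first try:** this failed. I raised the fingers while the sign was only at its balance point, and it dropped back onto its back without shifting. A check picture showed it.
- **Fallen sign, second try:** I pushed further before rising, to about 20° from upright, and eased it down. The last checks fit it standing upright: both cameras give a tilt estimate of 0–5°, and the foot shows as a flat rectangle of about 80 x 91 mm. Its origin is at (0.532, 0.283), within about 5 mm of where it started.
- **Everything else:** the third sign, shaker, jar and cup were found where they started. I did not re-measure the tongs or the doughnut on its board.
- **Disagreements in the last checks:** in the final side view the network mixed up a few labels ("sign_empty" at the jar, "shaker" at the tipped sign), but the top view was consistent. The final standing position is confirmed by measurement only, as the 12-picture viewing limit had been reached.

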